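# Clamp the deburring pot's carriage, fit its bayonet lid and hold it at jog

### The arm

A 6-joint arm with a two-finger parallel gripper is mounted at the origin on the work surface; the furniture and walls round the work are solid. World frame = base frame: x ahead of the robot, y to its left, z up, the work surface at z = 0. Lengths are in mm, angles in degrees, forces in N, time in s.
With the tool pointing down it reaches from about 300 to 850 mm from the base axis. Payload 4.2 kg.
Tool frame: the origin (TCP) lies at the very end of the fingers, on their centre line; the grasp point (between the pads) lies 19 mm behind it (hold_point_z is the z of the grasp point in the tool frame, in mm); z points along the fingers, y is the direction in which the jaws open and shut (so a half turn about z gives the same grasp; the last joint's range is limited). The gripper opens to 91 mm and grips with 3 to 60 N. Pads are 32 mm wide; open, the fingers measure 118 mm over their backs; the gripper's body (76 mm by 178 mm) begins 60 mm behind the grasp point.
Start: joints at [74.771, 18.312, 89.639, -0, 72.044, -1.146], TCP at [139.917, 557.733, 213.976] pointing down, gripper open.
Joint ranges: [-177.97, 177.97], [-48.28, 115.42], [12.27, 149.76], [-77.06, 257.06], [2.81, 150.46], [-146.56, 146.56]. Speed limits (degrees/s): [147.25, 147.25, 180, 180, 180, 180].

### API

Orientations are given as [roll, pitch, yaw] about the fixed x, y, z axes, in that order (R = Rz(yaw) Ry(pitch) Rx(roll)).
In Python, from workcell import state, grab_frame, job_done, hold_point_z gives the robot as it stands. The module is installed in compiled form; this text tells all that it offers.
- The arm moves only by the shell command python3 -m creep 'ROWS' [FORCE]. ROWS is JSON, a list of rows, each a list of 7 numbers: the closure, from 0 (fully open) to 1 (shut), then the shift along the tool's x, y, z in mm, then the turn, a rotation vector about the tool's x, y, z in degrees. A call has 1 to 5 rows; each row shifts and turns the commanded pose from where the row before left it, along the tool's axes as they then stand; what a row does not reach is not made up. A row lasts 1/8 s, in which the tool goes at most 62.5 mm and 10.7 degrees, less where a joint would pass 70% of its speed; a pose out of reach is approached as far as the arm can. A call is refused whole if a number of a shift passes 62.5 or a number of a turn 10.7, either way. A call with a gripper value outside its range is refused whole. The fingers move at their own pace and stop on an object; FORCE is the grip in N (left out, the last holds). Time passes only in rows, so rows that do not move let the fingers close. It gives the time, the measured TCP pose, the force and the opening at its end, in the units of the state.
- state(): the state, without advancing time (a new reading comes with each control period).
- grab_frame(name): name is "scene" or "side" or "wrist"; returns a dict with "frame" (420x560x3 uint8, red, green, blue), "fx", "fy", "cx", "cy" (pixels), "view" (4x4, takes a point from world to camera coordinates). Camera axes: x right, y down, z forward; pixel columns grow to the right and rows downward; lengths in mm; the calibration is good to about 2 mm. A picture is of the moment at which its call begins. There is no depth.
- job_done(): hands the job in, once; it reports no verdict.
The state is a dict: "time_s": time; "qpos": joint angles; "qvel": joint speeds; "effort": joint torques, N m; "ee_pos": TCP position; "ee_rot": TCP orientation; "force": force on the tool from outside, world axes, zero at the start; "torque": the same for the moment, N m; "gripper_width": finger opening in mm.
Only numpy, scipy, OpenCV 4.12 (cv2) and the standard library are available. Lean on these libraries where they do the work, as an engineer would, in place of code of your own. Each camera call takes 0.05 s, during which the arm holds its last target.

### The job

First lock the deburring pot's sliding carriage by turning its clamp knob clockwise to the stop. Then put the loose bayonet lid into the pot's mouth and twist it clockwise to the jog position, halfway (45 degrees) to the quarter-turn lock and short of the click, without shoving the pot along its slide. The lid springs back if released, so finish while still gripping it at jog, and leave the wood block, bolt and nut alone.

Things in the scene. Friction and masses are not known exactly. Their poses are not given: they have to be found in the camera images.
- slide_base: fixed steel slide, 90x290x19 mm, right of the bench vise; origin at the centre of its underside on the table. Along its y slides an aluminium carriage (84x205 mm, top 27 mm above the table) carrying a round grey pot (92 mm wide) at its -y end and the clamp knob at its +y end, axes 120 mm apart. The carriage moves easily (1.5 N) until clamped and does not turn.
- pot_mouth (a point): centre of the pot's open mouth, level with its rim, 87 mm above the table; axes parallel to the slide_base's. An inward lip 6 mm thick (bore 48 mm; neck 72 mm outside) has two entry slots 12 mm wide, at its +x and -x; below it is a channel 62 mm wide, 15 mm deep, for the lid's lugs. Fixed stops prevent turning the lid anticlockwise from the slots.
- jog_mark (a point): one of the two jog marks: raised ribs on the shoulder round the pot's neck, 42 mm from the axis, 45 degrees clockwise (seen from above) of the slots. Like ribs stand at the slots (open) and broader ones 90 degrees clockwise of the slots (lock). At jog the lid's grip bar points to the jog marks.
- knob_axis (a point): point on the vertical axis of the clamp knob, 71 mm above the table, 7 mm below the middle of the black T grip. The grip is a bar 52 long, 14 thick, 26 high (its top 90 mm above the table), centred on the axis; take it across its thickness.
- clamp_knob (a joint): angle of the clamp knob, rad, growing clockwise seen from above: at 0 the bar lies along the slide_base's x and the carriage is free; 1.3 is the stop, carriage locked (from about 1.1). About 0.15 N m to turn; stays where it is left.
- carriage (a joint): position of the carriage on its slide, m, along the slide_base's +y; range -0.035 to 0.035.
- lid: loose aluminium bayonet lid, about 150 g, standing plug down on the table left of the bench vise; origin at the centre of the plug's underside, z up. Plug 43 mm diameter, 18 mm long; flange 76 mm diameter, z = 18 to 25 mm. Seated, the flange rests on the rim and the origin is 18 mm below pot_mouth.
- lid_grip (a point): middle of the lid's black grip bar, 40 mm above the lid's origin: the bar runs along the lid's x, 56 long, 14 thick, 30 high (z = 25 to 55 mm); take it across its thickness.
- lid_lug (a point): outer end of one of the lid's two lugs, which stick out of the plug along its +x and -x, in line with the grip bar: 58 mm over the tips, 8 mm wide, z = 4 to 9.5 mm. With the bar along pot_mouth's x the lugs drop into the slots (2 mm clearance each side), either way round.
- jog_ring (a joint): angle of the sprung ring in the pot that the lugs push round, rad, growing clockwise, 0 at rest: reads the lid's clockwise twist from the slots less about 0.06 (free play). Its spring turns the lid back with 0.05 N m at the start, 0.10 at jog. At jog (lid twisted 0.785 rad) it reads about 0.72; the lock plungers begin to resist at about 0.96, and hold it locked at the quarter turn.
- wood_block: beech packing block, 48x105x32 mm, lying between the vise and the slide, bystander; origin at its underside's centre
- bolt_m16: hex bolt 28x62x25 mm lying on the table on the robot's side of the lid, bystander
- nut_m16_2: hex nut 24x27x13 mm on the table on the robot's side of the lid, bystander
There are look-alikes about, which are no part of the job. Of the things like the lid, leave any that is orange; of the rest the larger one is meant.

How it is judged (in metres and radians):
On the way, in this order (a step that is already met when the one before it is completed fails the run):
1. the clamp knob is turned clockwise to lock the carriage (over 1.1 rad) (value of joint clamp_knob above 1.1 rad), for 0.2 s.
2. the lid is seated in the pot's mouth, not yet twisted to jog (z of lid in the frame of pot_mouth below -0.0145 m and horizontal distance between lid and pot_mouth below 0.005 m and value of joint jog_ring below 0.4 rad), for 0.1 s.
3. the lid is twisted to jog and held there (value of joint jog_ring between 0.55 and 0.88 rad and contact force between the fingers and lid above 2 N), for 0.5 s.
At the end, for the whole second after the job is handed in: knob over 1.1 rad; lid in the mouth (origin 14.5 mm or more below the rim, within 5 mm of the axis, tilt under 0.1 rad), at jog (jog ring 0.55 to 0.88 rad, lid 34 to 56 degrees from the slots), still gripped with over 2 N; pot within 12 mm of where it stood (all of step 3 and value of joint clamp_knob above 1.1 rad and z of lid in the frame of pot_mouth below -0.0145 m and horizontal distance between lid and pot_mouth below 0.005 m and angle between lid's own z axis and vertical below 0.1 rad and angle between the x axis of lid and the x axis of pot_mouth, either way round between 0.59 and 0.98 rad and distance of pot_mouth from where it was at the start of the episode below 0.012 m); the arm keeps its last pose, push and grip.
It fails at once if the lid is twisted on into the lock click (jog ring past 1.05 rad) (value of joint jog_ring above 1.05 rad).
It fails at once if the wood block, bolt or nut is moved over 30 mm (distance of any of wood_block, bolt_m16, nut_m16_2 from where it was at the start of the episode above 0.03 m).
It also fails if it takes over 61 s, if anything falls off the work surface, if the arm or the gripper's body presses on something with over 40 N, if the wrist force passes 120 N, or if a joint passes its speed limit or range.

## Working session

There is one attempt and no reset: what is moved stays moved. The work goes in short steps, Python scripts to look and compute and a shell command to move; the robot and the scene stay as the last step left them, time stands still between calls to the robot, and variables do not carry over. Pictures are saved under pics/ and viewed, and the job is handed in when it is done.

```bash
mkdir -p pics; cat > h.py <<'E'
import numpy as np, cv2
from workcell import state, grab_frame, job_done, hold_point_z
def snap(n,f):
    g=grab_frame(n); np.savez('cam_'+f+'.npz',**{k:np.array(v) for k,v in g.items()})
    cv2.imwrite('pics/'+f+'.png',g['frame'][:,:,::-1]); return g
def load(f): 
    return dict(np.load('cam_'+f+'.npz'))
def ray(g,u,v,z):
    V=g['view'];R=V[:3,:3];t=V[:3,3]
    d=R.T@np.array([(u-g['cx'])/g['fx'],(v-g['cy'])/g['fy'],1]);c=-R.T@t
    return c+d*(z-c[2])/d[2]
def proj(g,p):
    q=g['view'][:3,:3]@np.array(p,float)+g['view'][:3,3]
    return np.array([g['fx']*q[0]/q[2]+g['cx'],g['fy']*q[1]/q[2]+g['cy']])
E
python3 - <<'E'
from h import *
s=state();print(s,hold_point_z)
for n in ('scene','side','wrist'):
    g=snap(n,n+'0'); V=g['view']; print(n,g['fx'],-V[:3,:3].T@V[:3,3],V[2,:3])
E
```

```text
{'time_s': 0.0, 'qpos': array([ 7.47708116e+01,  1.83507329e+01,  8.97055248e+01, -1.20473640e-03,
        7.20453817e+01, -1.14709121e+00]), 'qvel': array([-0.02673913, -0.06067444,  0.06123701, -0.06504306, -0.03744836,
        0.01601603]), 'effort': array([ 2.91235992e-04, -4.12468386e+01, -2.31980610e+01,  7.26551330e-02,
        4.56508552e-02, -1.38732939e-04]), 'ee_pos': array([139.78780198, 557.22441787, 213.13537339]), 'ee_rot': array([-1.79898358e+02, -8.89559872e-04,  1.65918274e+02]), 'force': array([-0.03023647, -0.8752117 , -0.42386581]), 'torque': array([ 0.00347403,  0.01408999, -0.02554286]), 'gripper_width': 91.02415741383423} -18.8
scene 472.2865499108736 [-520.01142764 -668.44849485  926.48530248] [ 0.64257612  0.51881279 -0.56385213]
side 507.6258407549176 [ 410.76407031 1140.76445758  948.1397899 ] [ 0.00754351 -0.77983675 -0.62593748]
wrist 309.3173872188288 [ 65.67063601 576.7298277  384.59872224] [ 0.26283038 -0.06703863 -0.96251027]
```

View pics/scene0.png

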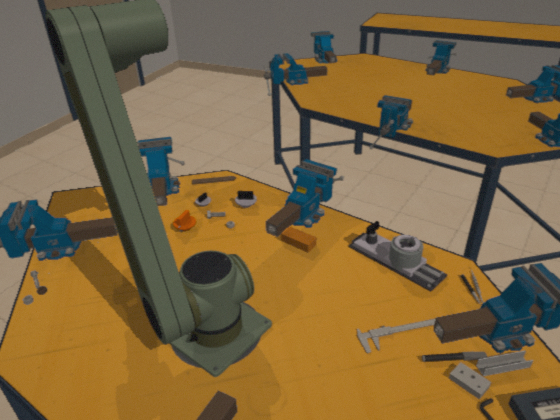

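View pics/side0.png

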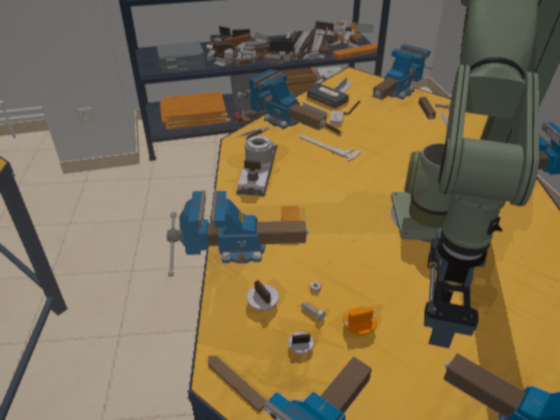

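View pics/wrist0.png

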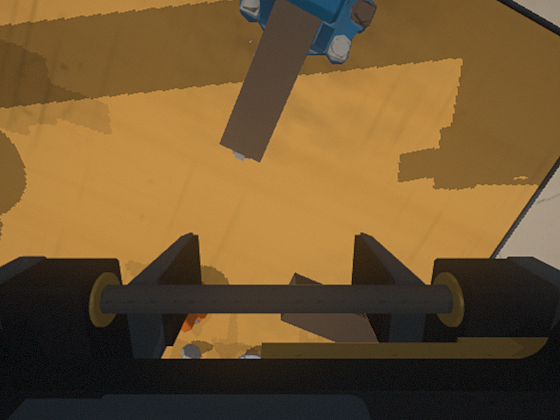

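Side view: candidate lids are the large grey one (263,297), a small grey one (301,342) and an orange one (360,320). I choose the large grey one, with the bolt at (313,312) and nut at (315,287) near it. The pot is at (259,146), the knob at (253,172) and the wood block at (290,214). Next, close crops.

```bash
python3 - <<'E'
from h import *
a=cv2.imread('pics/side0.png')
l=cv2.resize(a[120:200,220:300],None,fx=5,fy=5,interpolation=2)
r=cv2.resize(a[265:345,235:315],None,fx=5,fy=5,interpolation=2)
cv2.imwrite('pics/side0c.png',np.hstack([l,r]))
b=cv2.imread('pics/scene0.png')
l=cv2.resize(b[210:300,345:455],None,fx=5,fy=5,interpolation=2)
r=cv2.resize(b[180:230,190:260],None,fx=5,fy=5,interpolation=2)
r=cv2.copyMakeBorder(r,0,l.shape[0]-r.shape[0],0,0,0)[:,:250]
cv2.imwrite('pics/scene0c.png',np.hstack([l]))
cv2.imwrite('pics/scene0d.png',cv2.resize(b[180:230,170:270],None,fx=7,fy=7,interpolation=2))
g=load('side0');S=load('scene0')
for n,u,v,z in [('lid flange',263,297,22),('bolt',313,312,10),('nut',315,287,6),('pot',259,143,87),('knob',253,167,90),('wood',290,214,32),('small',301,343,20)]:
    p=ray(g,u,v,z);print(n,p.round(0),proj(S,p).round(0))
E
```

```text
lid flange [473. 337.  22.] [245. 199.]
bolt [355. 370.  10.] [214. 213.]
nut [347. 289.   6.] [230. 224.]
pot [ 513. -248.   87.] [403. 240.]
knob [ 523. -108.   90.] [362. 220.]
wood [411.  39.  32.] [301. 236.]
small [384. 465.  20.] [201. 198.]
```

View pics/side0c.png

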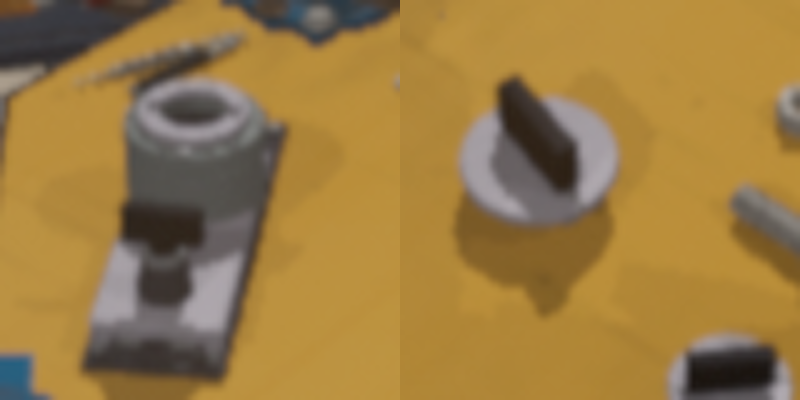

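View pics/scene0c.png

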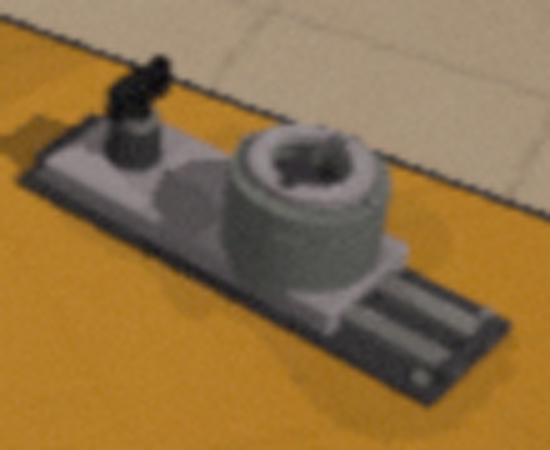

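View pics/scene0d.png

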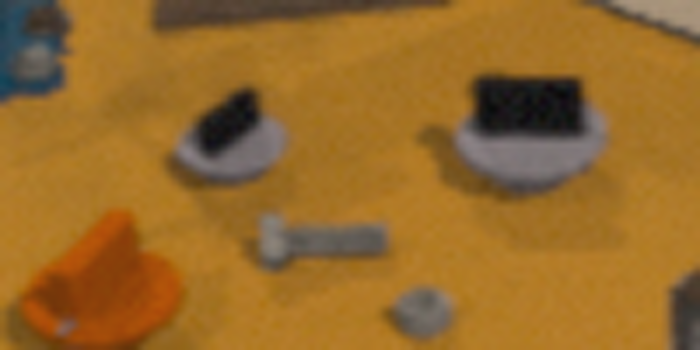

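```bash
python3 -m creep '[[0,0,0,-60,0,0,-7],[0,0,0,-60,0,0,-7],[0,-28,-54,0,0,0,0],[0,-28,-54,0,0,0,0],[0,-28,-54,0,0,0,0]]'
python3 -m creep '[[0,-28,-54,0,0,0,0],[0,-28,-54,0,0,0,0],[0,-28,-54,0,0,0,0],[0,-28,-54,0,0,0,0],[0,-28,-54,0,0,0,0]]'
```

```text
time_s: 0.78
ee_pos: [224.2, 393.9, 333.7]
ee_rot: [-180.0, 0.0, 180.0]
force: [1.6, -0.0, 0.1]
gripper_width: 91.4
time_s: 1.4
ee_pos: [363.7, 123.6, 334.0]
ee_rot: [180.0, 0.0, 179.9]
force: [0.4, 1.3, -0.8]
gripper_width: 91.3
```

```bash
python3 -m creep '[[0,-28,-54,0,0,0,0],[0,-28,-54,0,0,0,0],[0,-28,-54,0,0,0,0],[0,-28,-54,0,0,0,0],[0,-28,-54,0,0,0,0]]'
python3 -m creep '[[0,0,-30,20,0,0,0],[0,0,0,0,0,0,0]]'
python3 - <<'E'
from h import *
g=snap('wrist','w1'); snap('side','s1'); print(state()['ee_pos'])
E
```

```text
time_s: 2.02
ee_pos: [503.4, -146.8, 333.7]
ee_rot: [180.0, 0.0, 179.9]
force: [1.9, 0.8, -0.1]
gripper_width: 91.4
time_s: 2.28
ee_pos: [502.0, -176.3, 311.6]
ee_rot: [179.9, -0.3, 179.7]
force: [0.1, -0.1, 0.1]
gripper_width: 91.1
[ 502.64590074 -174.35723131  313.8601853 ]
```

View pics/w1.png

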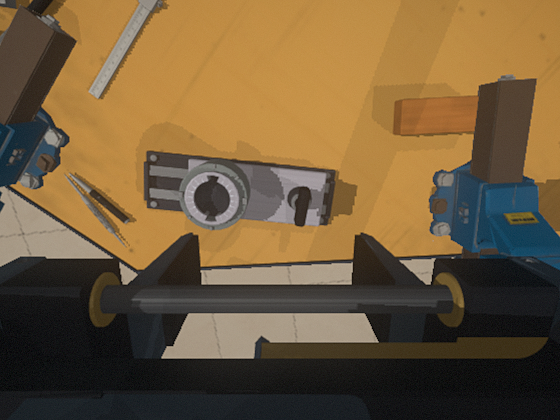

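View pics/s1.png

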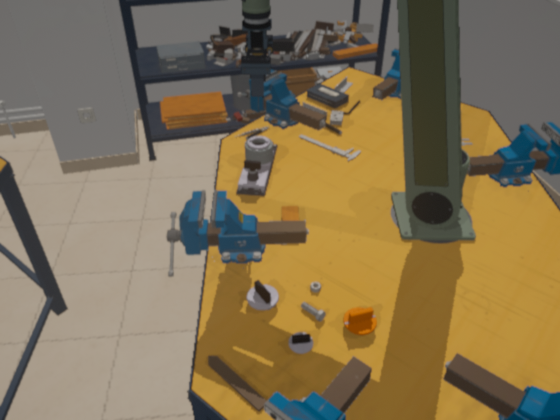

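The wrist view shows the pot's mouth near (214,197), the knob T grip near (302,206), and the vise right of x=430. I'll enlarge it.

```bash
python3 - <<'E'
from h import *
a=cv2.imread('pics/w1.png')
c=cv2.resize(a[140:250,140:345],None,fx=3.9,fy=3.9,interpolation=2)
for i in range(140,345,20): cv2.putText(c,str(i),(int((i-140)*3.9),10),0,.35,(0,0,255)); cv2.line(c,(int((i-140)*3.9),0),(int((i-140)*3.9),430),(0,0,255),1)
for i in range(140,250,10): cv2.putText(c,str(i),(0,int((i-140)*3.9)),0,.35,(0,0,255))
cv2.imwrite('pics/w1c.png',c)
E
```

```text
(no output)
```

View pics/w1c.png

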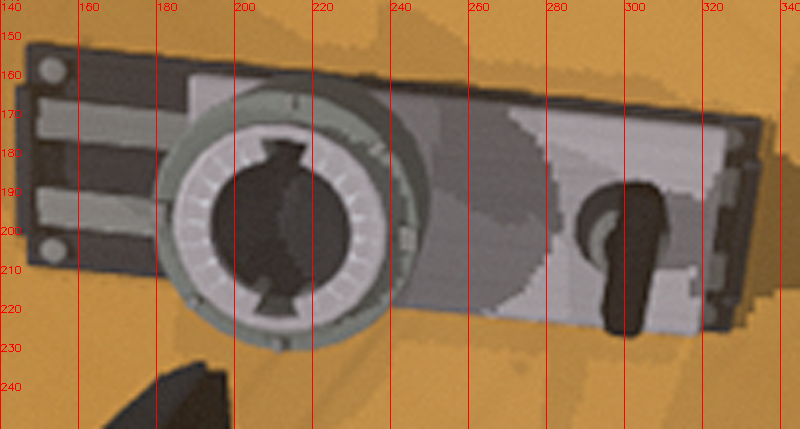

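```bash
python3 - <<'E'
from h import *
g=load('w1')
P=lambda u,v,z: ray(g,u,v,z)[:2]
a=P(147.5,151.5,19);b=P(335.5,171,19);d=b-a;print('edge',a,b,np.hypot(*d),np.degrees(np.arctan2(d[1],d[0]))-90)
c=P(147,208,19);print('leftbottom',c,np.hypot(*(c-a)))
pot=P(211.3,199,87);print('pot',pot)
s1=P(213,178.5,84);s2=P(210.7,220,84);print('slots',s1,s2,np.degrees(np.arctan2(*(s2-s1)[::-1])), (s1+s2)/2)
k1=P(305,187,90);k2=P(299.5,226.5,90);d=k2-k1;print('bar',k1,k2,np.hypot(*d),np.degrees(np.arctan2(d[1],d[0])),(k1+k2)/2)
k=(k1+k2)/2;d=k-pot;print('pot-knob',np.hypot(*d),np.degrees(np.arctan2(d[1],d[0]))-90)
for u,v in[(430,200),(433,235),(455,180)]: print('vise',P(u,v,20),P(u,v,100))
E
```

```text
edge [ 458.44354557 -364.31515993] [488.53912626 -85.76355962] 280.17269319729127 -6.166493872482704
leftbottom [ 544.34414598 -375.01612937] 86.5645649095505
pot [ 515.3193813  -260.17093704]
slots [ 488.76832353 -256.95621181] [ 544.93127254 -263.36994474] -6.514877577282297 [ 516.84979804 -260.16307827]
bar [ 499.4357805 -137.8758481] [ 552.82759631 -144.13344147] 53.7572643525543 -6.684647417563992 [ 526.13168841 -141.00464478]
pot-knob 119.6558030173448 -5.18441832687482
vise [533.67325906  61.43007176] [515.1320278   20.49017612]
vise [590.63445698  73.49633254] [562.25850988  30.47311965]
vise [502.88492235  95.26326077] [489.65949473  48.48184823]
```

```bash
python3 -m creep '[[0,0,0,0,0,0,6.3],[0,-21,36,40,0,0,0],[0,0,0,60,0,0,0],[0,0,0,60,0,0,0],[0,0,0,0,0,0,0]]'
python3 - <<'E'
from h import *
g=snap('wrist','w2'); s=state();print(s['ee_pos'],s['ee_rot']); p=s['ee_pos'];print(proj(g,p),proj(g,p+[0,0,19]), proj(g,[527.5,-141,90]))
a=cv2.imread('pics/w2.png')
E
```

```text
time_s: 3.0
ee_pos: [524.8, -139.0, 151.1]
ee_rot: [179.9, -0.5, 173.7]
force: [-0.5, -0.7, 0.1]
gripper_width: 91.3
[ 527.54345144 -140.11752824  154.34689957] [ 1.79966233e+02 -7.82886451e-02  1.73704498e+02]
[273.69927906 265.82784957] [273.52151203 280.95705678] [272.99267228 231.44297437]
```

View pics/w2.png

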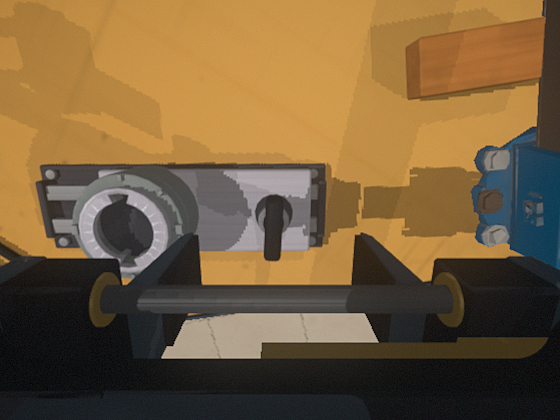

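Knob bar top spans (275,196) to (272,261), and the slide edges lie level with the image, so the yaw is right. The bar is within 2 mm of the tool axis.

```bash
python3 - <<'E'
from h import *
a=cv2.imread('pics/w2.png')
c=cv2.resize(a[180:280,230:330],None,fx=6,fy=6,interpolation=2);cv2.imwrite('pics/w2c.png',c)
E
```

```text
(no output)
```

View pics/w2c.png

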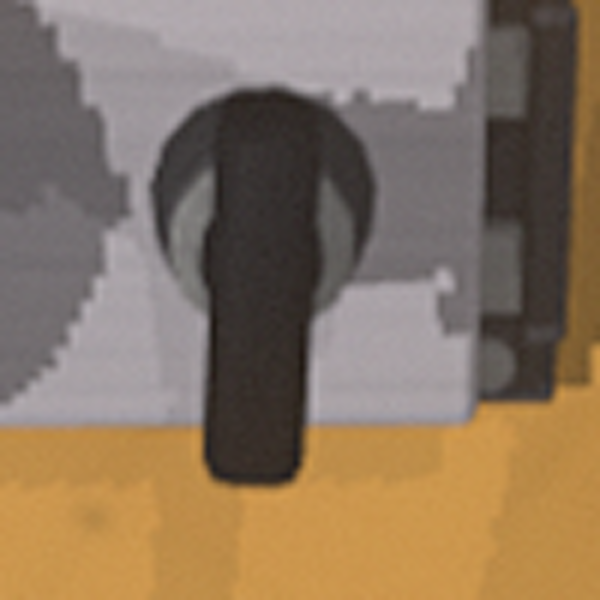

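```bash
python3 - <<'E'
from h import *
g=load('w2')
e=ray(g,272.6,260.9,90);n=ray(g,274.7,196.5,90);n2=ray(g,274.7,196.5,64)
u=np.array([np.cos(np.radians(-6.3)),np.sin(np.radians(-6.3)),0])
print(e,n,n2,e-26*u,n+26*u)
E
```

```text
[ 552.577707   -144.14307614   90.        ] [ 499.51847146 -136.53034922   90.        ] [ 505.01400986 -137.18939433   64.        ] [ 526.73472216 -141.28998405   90.        ] [ 525.3614563  -139.38344131   90.        ]
```

```bash
python3 -m creep '[[0,1,-1,45,0,0,0],[0,0,0,43,0,0,0],[0.5,0,0,0,0,0,0],[1,0,0,0,0,0,0],[1,0,0,0,0,0,0]]' 25
python3 -m creep '[[1,0,0,0,0,0,0],[1,0,0,0,0,0,0],[1,0,0,0,0,0,0]]' 25
```

```text
time_s: 3.68
ee_pos: [528.7, -142.7, 68.8]
ee_rot: [-180.0, 0.3, 173.6]
force: [0.1, -0.7, -0.9]
gripper_width: 64.3
time_s: 4.05
ee_pos: [526.7, -142.2, 66.1]
ee_rot: [180.0, 0.0, 173.6]
force: [0.6, -0.2, -0.2]
gripper_width: 34.5
```

```bash
python3 -m creep '[[1,0,0,0,0,0,0],[1,0,0,0,0,0,0],[1,0,0,0,0,0,0],[1,0,0,0,0,0,0],[1,0,0,0,0,0,0]]' 25
python3 -c "
from h import *
snap('side','s2');snap('wrist','w3');print(state())"
```

```text
time_s: 4.68
ee_pos: [526.7, -142.0, 66.0]
ee_rot: [180.0, 0.0, 173.6]
force: [0.5, 1.7, 0.6]
gripper_width: 13.5
{'time_s': 4.775, 'qpos': array([-1.63198778e+01,  2.35470421e+01,  1.05303324e+02,  2.49579676e-02,
        5.11484052e+01, -9.99413752e+01]), 'qvel': array([-0.04679584,  0.05762079,  0.01567235, -0.01504641, -0.01919262,
       -0.03183146]), 'effort': array([-6.67576063e-01, -4.06228888e+01, -1.81643647e+01, -5.30450977e-01,
       -2.52256833e-02, -1.47756608e-01]), 'ee_pos': array([ 526.66787635, -142.10536677,   65.95544371]), 'ee_rot': array([1.79981067e+02, 4.56309950e-03, 1.73605841e+02]), 'force': array([-0.02856318,  1.42077804,  0.45128167]), 'torque': array([ 0.3789519 , -0.02517454, -0.1349795 ]), 'gripper_width': 13.937476535201506}
```

View pics/w3.png

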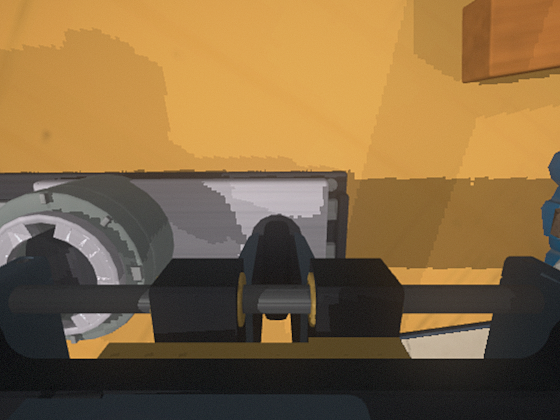

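The fingers hold the bar (13.9 mm opening). Turning clockwise.

```bash
python3 -m creep '[[1,0,0,0,0,0,9],[1,0,0,0,0,0,9],[1,0,0,0,0,0,9],[1,0,0,0,0,0,9],[1,0,0,0,0,0,0]]' 25
python3 -m creep '[[1,0,0,0,0,0,9],[1,0,0,0,0,0,9],[1,0,0,0,0,0,9],[1,0,0,0,0,0,5],[1,0,0,0,0,0,0]]' 25
python3 -c "
from h import *
print(state()['torque'],state()['force'])"
```

```text
time_s: 5.4
ee_pos: [526.8, -142.2, 66.0]
ee_rot: [180.0, 0.0, 137.7]
force: [0.6, 1.3, 0.6]
gripper_width: 13.7
time_s: 6.02
ee_pos: [527.3, -140.8, 66.0]
ee_rot: [179.9, -0.1, 105.7]
force: [3.2, 6.7, 1.1]
gripper_width: 13.9
[ 1.14307702 -0.18130788 -0.09149801] [3.1738064  6.73278623 1.12098657]
```

```bash
python3 -m creep '[[1,0,0,0,0,0,4],[1,0,0,0,0,0,3],[1,0,0,0,0,0,0],[1,0,0,0,0,0,0]]' 25
python3 -c "
from h import *
print(state()['torque'],state()['force'])"
```

```text
time_s: 6.52
ee_pos: [527.4, -140.9, 66.0]
ee_rot: [179.9, -0.1, 98.8]
force: [3.5, 7.0, 0.9]
gripper_width: 14.2
[ 1.11495868 -0.16463271  0.31909088] [3.49984229 6.99832239 0.90279942]
```

```bash
python3 -m creep '[[0.5,0,0,0,0,0,0],[0.5,0,0,0,0,0,0],[0.5,0,0,-8,0,0,0],[0.5,0,0,-60,0,0,0],[0.5,0,0,-60,0,0,-10]]'
python3 -m creep '[[0.2,0,0,-60,0,0,-10.6],[0.2,0,0,-50,0,0,-10.6],[0.2,0,0,0,0,0,-10.6],[0.2,0,0,0,0,0,-10.6],[0.2,0,0,0,0,0,-10.6]]'
python3 -m creep '[[0.2,0,-15,0,0,0,-10.6],[0.2,0,-15,0,0,0,-1.4],[0.2,0,0,0,0,0,0]]'
python3 - <<'E'
from h import *
snap('wrist','w4');s=state();print(s['ee_pos'],s['ee_rot'])
a=cv2.imread('pics/w4.png');cv2.imwrite('pics/w4c.png',cv2.resize(a[130:260,120:380],None,fx=3,fy=3,interpolation=2))
E
```

```text
time_s: 7.15
ee_pos: [526.1, -142.4, 195.4]
ee_rot: [-179.9, -0.0, 108.9]
force: [0.0, 0.1, 0.4]
gripper_width: 45.8
time_s: 7.78
ee_pos: [526.3, -142.5, 304.5]
ee_rot: [-180.0, 0.0, 162.0]
force: [1.1, 0.7, -0.8]
gripper_width: 72.7
time_s: 8.15
ee_pos: [519.5, -172.1, 304.2]
ee_rot: [-180.0, 0.0, 173.5]
force: [-0.3, 0.2, 0.5]
gripper_width: 73.1
[ 519.60923929 -171.51046428  304.17024254] [1.79984508e+02 5.91863576e-03 1.73546685e+02]
```

View pics/w4c.png

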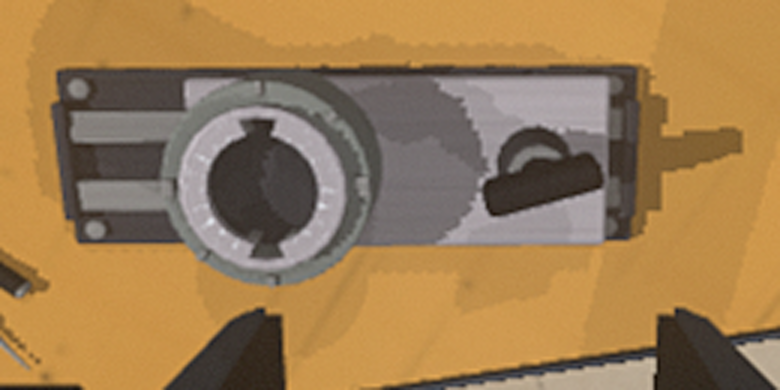

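Knob bar now lies about 75° clockwise. The mouth centre is near (207,192). I'll measure the pot more exactly by fitting the bright rim.

```bash
python3 - <<'E'
from h import *
g=load('w4');a=cv2.imread('pics/w4.png')
c=cv2.resize(a[155:232,165:250],None,fx=7,fy=7,interpolation=2)
def model(p,yaw,r,z,n=60,arc=None):
    t=np.linspace(0,2*np.pi,n);return [proj(g,[p[0]+r*np.cos(x),p[1]+r*np.sin(x),z]) for x in t]
from itertools import product
gray=cv2.GaussianBlur(cv2.cvtColor(a,6),(0,0),0.8).astype(float)
def samp(pts): 
    pts=np.array(pts,np.float32);return cv2.remap(gray.astype(np.float32),pts[None,:,0].copy(),pts[None,:,1].copy(),1)[0]
best=[]
for x in np.arange(506,526,.5):
  for y in np.arange(-272,-248,.5):
    p=(x,y)
    s=samp(model(p,0,33.5,87)).mean()-samp(model(p,0,38.5,87)).mean()
    best.append((s,x,y))
best.sort(reverse=True);print(best[:6])
w=np.array(best[:6]).mean(0)[1:];print(w)
for r,z,col in [(36,87,(0,0,255)),(24,87,(0,255,0)),(42,80,(255,0,0))]:
    pts=np.array([( (u-165)*7,(v-155)*7) for u,v in model(w,0,r,z)]).astype(int)
    cv2.polylines(c,[pts],True,col,1)
cv2.imwrite('pics/w4d.png',c)
E
```

```text
[(np.float32(58.30963), np.float64(514.5), np.float64(-260.5)), (np.float32(58.304153), np.float64(514.5), np.float64(-260.0)), (np.float32(58.29637), np.float64(515.0), np.float64(-260.0)), (np.float32(58.25287), np.float64(515.0), np.float64(-260.5)), (np.float32(56.816216), np.float64(515.0), np.float64(-261.0)), (np.float32(56.763863), np.float64(514.5), np.float64(-261.0))]
[ 514.75 -260.5 ]
```

View pics/w4d.png

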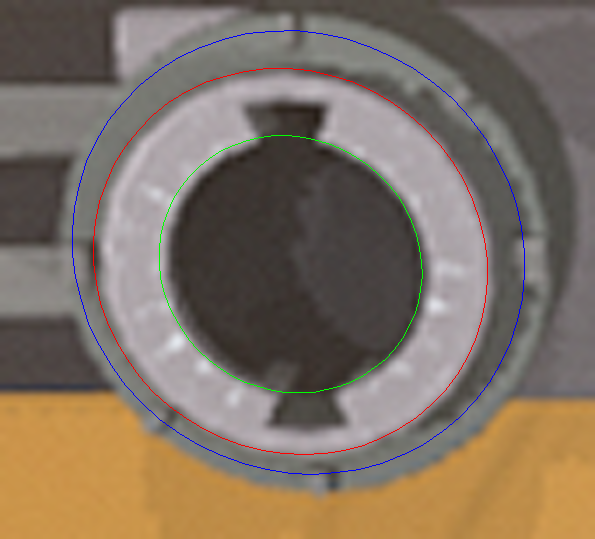

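```bash
python3 -m creep '[[0.1,11,56,-20,0,0,0],[0.1,11,56,-20,0,0,0],[0.1,11,56,0,0,0,0],[0.1,11,56,0,0,0,0],[0.1,11,56,0,0,0,0]]'
python3 -m creep '[[0.1,11,56,0,0,0,0],[0.1,11,56,0,0,0,0],[0.1,11,56,20,0,0,0],[0.1,14,56,40,0,0,0],[0.1,0,0,0,0,0,0]]'
python3 - <<'E'
from h import *
snap('wrist','w5');s=state();print(s['ee_pos'],s['ee_rot'])
E
```

```text
time_s: 8.82
ee_pos: [495.6, 115.3, 344.3]
ee_rot: [180.0, 0.0, 173.6]
force: [0.6, -0.1, -0.9]
gripper_width: 81.9
time_s: 9.45
ee_pos: [472.8, 337.1, 284.9]
ee_rot: [-179.8, -0.3, 173.9]
force: [-0.5, -1.2, -0.1]
gripper_width: 81.9
[474.01079034 335.67592182 286.85318719] [-1.79852828e+02 -1.52787032e-01  1.73795466e+02]
```

View pics/w5.png

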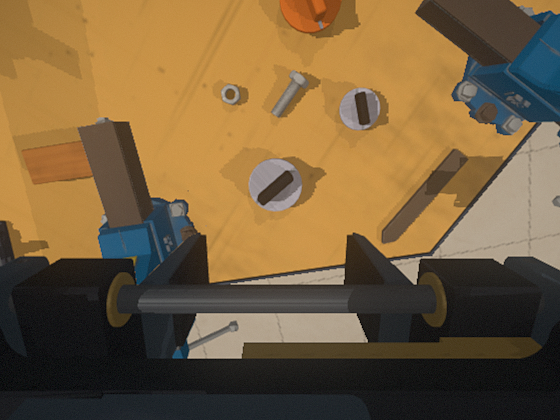

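Large grey lid at (275,185), its bar from about (260,202) to (291,174). The smaller grey one is at (360,109), the orange one at (311,10), the nut at (231,94) and the bolt at (290,94). Crop next.

```bash
python3 - <<'E'
from h import *
g=load('w5');a=cv2.imread('pics/w5.png')
hsv=cv2.cvtColor(a,cv2.COLOR_BGR2HSV)
c=cv2.resize(a[150:220,240:310],None,fx=8,fy=8,interpolation=2)
for i in range(0,70,10): cv2.putText(c,str(240+i),(i*8,8),0,.3,(0,0,255));cv2.putText(c,str(150+i),(0,i*8),0,.3,(0,0,255))
m=np.zeros(a.shape[:2],np.uint8); m[155:215,245:306]=((a.max(2)<75)[155:215,245:306])*255
n,l,st,ce=cv2.connectedComponentsWithStats(m);
for i in range(1,n):
    if st[i,4]>100:
        pts=np.argwhere(l==i)[:,::-1].astype(np.float32);r=cv2.minAreaRect(pts);print(st[i],ce[i],r)
        cv2.polylines(c,[((cv2.boxPoints(r)-[240,150])*8).astype(int)],True,(0,0,255),1)
cv2.imwrite('pics/w5c.png',c)
E
```

```text
[258 171  35  34 478] [274.97698745 187.39330544] ((274.811767578125, 187.4470672607422), (11.714244842529297, 41.867576599121094), 49.39870071411133)
```

View pics/w5c.png

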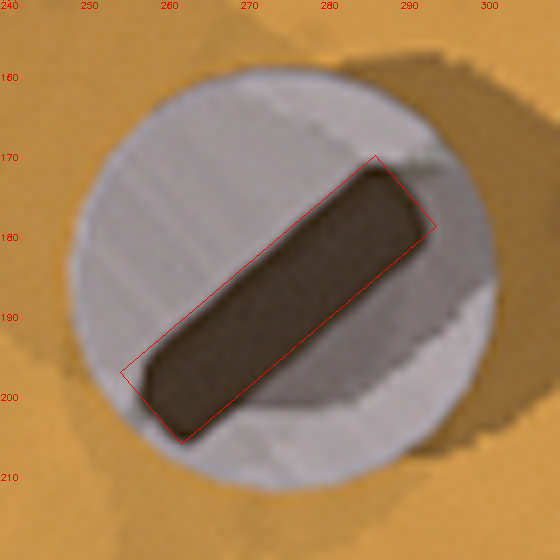

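```bash
python3 - <<'E'
from h import *
g=load('w5')
print('flange',ray(g,275.4,185,25), 'bar c',ray(g,274.8,187.6,55))
a=ray(g,260.3,200.8,55);b=ray(g,290,174.9,55);d=b-a;print(a,b,np.hypot(*d[:2]),np.degrees(np.arctan2(d[1],d[0])))
# long sides
for p,q in [((258.5,194.5),(286,171.5)),((263.5,205),(292.5,180.5))]:
    a=ray(g,*p,55);b=ray(g,*q,55);d=b-a;print(np.degrees(np.arctan2(d[1],d[0])))
print('vise',ray(g,186,205,20),ray(g,145,205,120),ray(g,150,200,100),'bolt',ray(g,276,115,5),'small',ray(g,352,127,20))
E
```

```text
flange [473.72465506 335.85914139  25.        ] bar c [471.80218147 335.43060475  55.        ]
[487.47635885 314.31763849  55.        ] [457.23428313 356.90162636  55.        ] 52.230059987030295 125.3814105455002
124.01763667172025
124.66582537987826
vise [490.1163543  203.31632074  20.        ] [464.11262478 190.28572997 120.        ] [462.69852238 188.23652892 100.        ] bolt [379.36119793 346.72506181   5.        ] small [406.39166801 447.69388927  20.        ]
```

```bash
python3 -m creep '[[0.2,0,0,35,0,0,9.9],[0.2,0,0,35,0,0,9.9],[0.2,0,0,35,0,0,9.9],[0.2,0,0,35,0,0,9.9],[0.2,0.5,-1,35,0,0,9.7]]'
python3 -m creep '[[0.2,0,0,0,0,0,0]]'
python3 - <<'E'
from h import *
g=snap('wrist','w6');s=state();print(s['ee_pos'],s['ee_rot'])
a=cv2.imread('pics/w6.png')
E
```

```text
time_s: 10.12
ee_pos: [475.6, 333.4, 114.2]
ee_rot: [179.8, 0.0, 123.9]
force: [0.2, 0.8, -0.6]
gripper_width: 73.1
time_s: 10.25
ee_pos: [473.6, 332.4, 112.5]
ee_rot: [-179.8, 0.0, 124.4]
force: [0.3, 0.5, 1.5]
gripper_width: 73.2
[474.85480205 333.45369078 114.24136312] [1.79989614e+02 1.10821145e-02 1.24408345e+02]
```

View pics/w6.png

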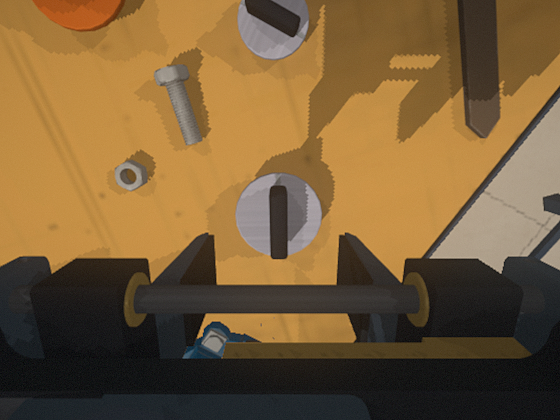

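Now over the lid: the bar stands upright in the picture from (277,187) to (279,258), centred between the fingers.

```bash
python3 - <<'E'
from h import *
g=load('w6')
a=ray(g,278,187.5,55);b=ray(g,279.3,258,55);d=a-b;print(a,b,(a+b)/2,np.hypot(*d),np.degrees(np.arctan2(d[1],d[0])))
c=(a+b)/2-np.array([474.85,333.45,0]);y=np.radians(124.4);print('tool dx,dy',c[0]*np.cos(y)+c[1]*np.sin(y), c[0]*np.sin(y)-c[1]*np.cos(y))
print('flange',ray(g,278.7,215,25))
E
```

```text
Traceback (most recent call last):
TypeError: return arrays must be of ArrayType
```

```bash
python3 - <<'E'
from h import *
g=load('w6')
a=ray(g,278,187.5,55);b=ray(g,279.3,258,55);d=a-b;print(a,b,(a+b)/2,np.hypot(d[0],d[1]),np.degrees(np.arctan2(d[1],d[0])))
c=(a+b)/2-np.array([474.85,333.45,0]);y=np.radians(124.4);print('tool dx,dy',c[0]*np.cos(y)+c[1]*np.sin(y), c[0]*np.sin(y)-c[1]*np.cos(y))
print('flange',ray(g,278.7,215,25))
E
```

```text
[456.31708257 360.76557259  55.        ] [489.57618564 314.12684721  55.        ] [472.9466341 337.4462099  55.       ] 57.2829699098844 125.49350480752243
tool dx,dy 4.372665657820866 0.687233835573152
flange [473.85897985 336.37441583  25.        ]
```

```bash
python3 -m creep '[[0.2,3,0.5,44,0,0,0],[0.2,0,0,40,0,0,0],[0.6,0,0,0,0,0,0],[1,0,0,0,0,0,0],[1,0,0,0,0,0,0]]' 30
python3 -m creep '[[1,0,0,0,0,0,0],[1,0,0,0,0,0,0],[1,0,0,0,0,0,0],[1,0,0,0,0,0,0],[1,0,0,0,0,0,0]]' 30
python3 -m creep '[[1,0,0,0,0,0,0],[1,0,0,0,0,0,0]]' 30
python3 - <<'E'
from h import *
g=snap('side','s3');s=state();print(s['ee_pos'],s['ee_rot'],s['force'],s['gripper_width'])
a=cv2.imread('pics/s3.png');cv2.imwrite('pics/s3c.png',cv2.resize(a[180:360,180:380],None,fx=3,fy=3,interpolation=2))
E
```

```text
time_s: 10.92
ee_pos: [474.6, 338.0, 31.9]
ee_rot: [179.7, -0.0, 124.3]
force: [0.1, -0.6, 0.2]
gripper_width: 46.0
time_s: 11.55
ee_pos: [472.9, 337.0, 29.4]
ee_rot: [-180.0, -0.0, 124.3]
force: [-1.5, -1.0, 2.0]
gripper_width: 13.9
time_s: 11.8
ee_pos: [472.9, 337.0, 29.4]
ee_rot: [-180.0, -0.0, 124.3]
force: [-0.9, -0.4, 3.1]
gripper_width: 14.4
[472.85179979 336.99589164  29.42426237] [-1.79983829e+02 -8.32962700e-03  1.24316990e+02] [-0.79769271 -0.77182473  1.75441843] 13.561531593925848
```

View pics/s3c.png

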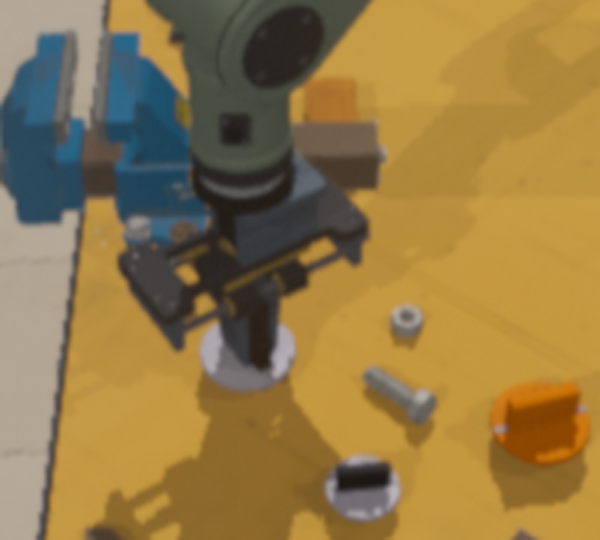

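```bash
python3 -m creep '[[1,0,0,-30,0,0,0],[1,0,0,-60,0,0,-9.9],[1,0,0,-60,0,0,-9.9],[1,0,0,-60,0,0,-9.9],[1,0,0,-60,0,0,-9.9]]' 30
python3 -m creep '[[1,0,0,-30,0,0,-9.7],[1,0,0,0,0,0,0]]' 30
python3 - <<'E'
from h import *
g=snap('wrist','w7');s=state();print(s['ee_pos'],s['ee_rot'],s['force'],s['gripper_width'])
E
```

```text
time_s: 12.48
ee_pos: [473.0, 336.8, 300.7]
ee_rot: [-180.0, 0.0, 164.2]
force: [0.2, 0.9, -2.4]
gripper_width: 13.7
time_s: 12.72
ee_pos: [474.0, 337.6, 331.3]
ee_rot: [179.8, 0.2, 173.5]
force: [0.5, 0.2, -1.9]
gripper_width: 14.1
[473.12165489 337.00894796 328.79602243] [1.79985734e+02 1.84351049e-02 1.73450692e+02] [-0.11086286  0.05884536 -2.24334514] 13.73792501047136
```

View pics/w7.png

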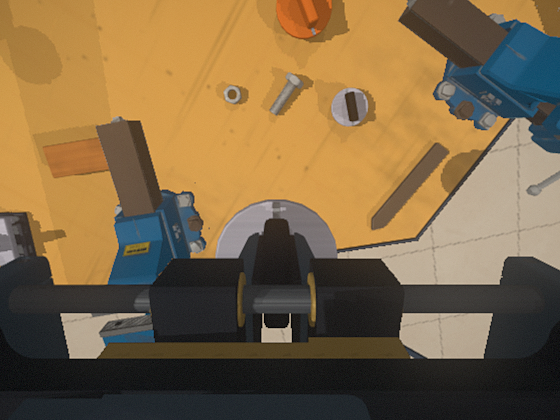

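```bash
python3 - <<'E'
from h import *
g=load('w7');a=cv2.imread('pics/w7.png');p=np.array([473.12,337.01,328.8]);y=np.radians(173.45)
X=np.array([np.cos(y),np.sin(y),0]);Y=np.array([np.sin(y),-np.cos(y),0])
for o in(-3,0,3): print(o,proj(g,p+X*(o+38)+[0,0,-4.4]), proj(g,p+X*o+Y*38+[0,0,-4.4]),proj(g,p+X*o-Y*38+[0,0,-4.4]))
c=cv2.resize(a[190:270,200:355],None,fx=5,fy=5,interpolation=2)
for o,col in((-2,(0,0,255)),(0,(0,255,0)),(2,(255,0,0))):
    pts=np.array([proj(g,p+X*(o+38*np.cos(t))+Y*38*np.sin(t)+[0,0,-4.4]) for t in np.linspace(0,6.3,80)])
    cv2.polylines(c,[((pts-[200,190])*5).astype(int)],False,col,1)
cv2.imwrite('pics/w7c.png',c)
E
```

```text
-3 [273.96641965 198.47635101] [334.90214308 257.84348525] [213.04451025 257.93216088]
0 [273.96175048 193.49454581] [335.15947089 253.39173148] [212.7779908  253.47362459]
3 [273.95703866 188.46723578] [335.41901885 248.90156921] [212.50916818 248.97655911]
```

View pics/w7c.png

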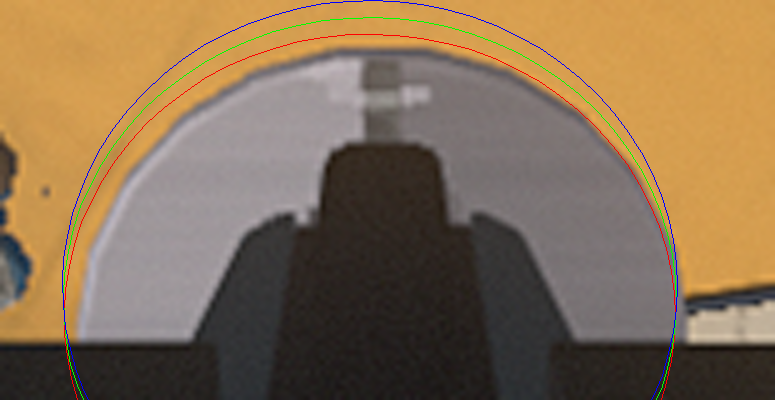

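```bash
python3 - <<'E'
from h import *
from scipy.optimize import least_squares
g=load('w7');p=np.array([473.12,337.01,328.8]);y=np.radians(173.45)
X=np.array([np.cos(y),np.sin(y),0]);Y=np.array([np.sin(y),-np.cos(y),0])
a=cv2.imread('pics/w7.png').astype(np.float32);hsv=cv2.cvtColor(a.astype(np.uint8),cv2.COLOR_BGR2HSV)
m=((hsv[:,:,1]<70)).astype(np.uint8)
pts=[]
for x in range(222,335,6):
    col=m[195:256,x]
    r=np.argmax(col)
    if r>0 and col[r:r+3].all(): pts.append((x,195+r-0.5))
pts=np.array(pts,float);print(len(pts),pts[::4])
def res(q,full=False):
    out=[]
    for u,v in pts:
        w=ray(g,u,v,p[2]-4.4+q[2])-p-[0,0,-4.4+q[2]]
        out.append(np.hypot(w@X-q[0],w@Y-q[1])-38)
    return out
r=least_squares(res,[0,0,0],loss='soft_l1');print(r.x,np.abs(r.fun).max())
r=least_squares(lambda q:res([q[0],q[1],0]),[0,0]);print(r.x,np.abs(r.fun).max())
E
```

```text
19 [[222.  230.5]
 [246.  206.5]
 [270.  199.5]
 [294.  202.5]
 [318.  215.5]]
[-4.32275074  1.10212749 -3.66378227] 0.38227365036246397
[-3.57843024  1.08336769] 0.4234473604567768
```

```bash
python3 -m creep '[[1,-10,-53.5,-10,0,0,0],[1,-10,-53.5,-10,0,0,0],[1,-10,-53.5,0,0,0,0],[1,-10,-53.5,0,0,0,0],[1,-10,-53.5,0,0,0,0]]' 30
python3 -m creep '[[1,-10,-53.5,0,0,0,0],[1,-10,-53.5,0,0,0,0],[1,-10,-53.5,0,0,0,0],[1,-10,-53.5,20,0,0,0],[1,-10,-53.5,50,0,0,0]]' 30
python3 -m creep '[[1,-8,-53.5,60,0,0,0],[1,0,0,60,0,0,0],[1,0,0,20,0,0,0],[1,0,0,0,0,0,0]]' 30
python3 - <<'E'
from h import *
snap('side','s4');snap('scene','c4');snap('wrist','w8');s=state();print(s['ee_pos'],s['ee_rot'],s['force'],s['gripper_width'])
a=cv2.imread('pics/s4.png')[95:195,210:310];b=cv2.imread('pics/c4.png')[190:290,345:445]
cv2.imwrite('pics/sc4.png',np.hstack([cv2.resize(q,None,fx=4,fy=4,interpolation=2) for q in(a,b)]))
E
```

```text
time_s: 13.4
ee_pos: [492.1, 63.8, 346.3]
ee_rot: [-179.9, -0.3, 173.5]
force: [1.0, -0.7, -1.5]
gripper_width: 14.1
time_s: 14.02
ee_pos: [512.3, -199.6, 284.8]
ee_rot: [-180.0, 0.0, 173.4]
force: [0.9, 1.0, -1.8]
gripper_width: 13.7
time_s: 14.52
ee_pos: [511.2, -238.1, 156.2]
ee_rot: [179.8, -0.5, 173.5]
force: [-0.5, 0.7, -1.5]
gripper_width: 13.7
[ 514.26379226 -239.27779627  160.97865695] [-1.79986339e+02  5.02772680e-02  1.73580313e+02] [ 0.11522432  0.0270077  -1.74097192] 13.535263540754208
```

View pics/sc4.png

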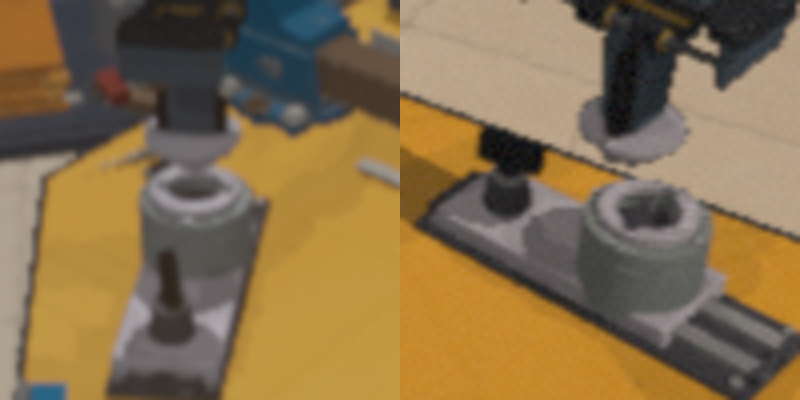

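View pics/w8.png

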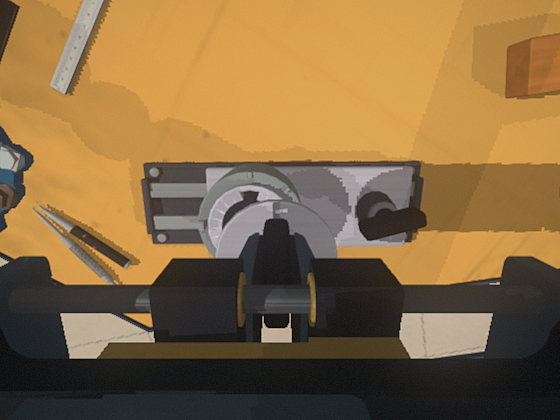

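Wrist view: lid held, pot rim still to the left; Y fell 21 mm short. I'll correct and go lower before comparing lid and pot in the fixed cameras.

```bash
python3 -m creep '[[1,0,-21,20,0,0,0],[1,0,0,12,0,0,0],[1,0,0,0,0,0,0]]' 30
python3 - <<'E'
from h import *
snap('side','s5');snap('scene','c5');snap('wrist','w9');s=state();print(s['ee_pos'],s['ee_rot'],s['force'],s['gripper_width'])
a=cv2.imread('pics/s5.png')[105:165,225:295];b=cv2.imread('pics/c5.png')[205:285,365:445]
cv2.imwrite('pics/s5c.png',cv2.resize(a,None,fx=10,fy=10,interpolation=2))
cv2.imwrite('pics/c5c.png',cv2.resize(b,None,fx=7,fy=7,interpolation=2))
E
```

```text
time_s: 15.05
ee_pos: [511.3, -259.5, 128.4]
ee_rot: [179.9, -0.0, 173.6]
force: [-1.0, -0.3, -1.2]
gripper_width: 13.9
[ 512.12019651 -259.8264629   129.5268102 ] [-1.79981519e+02  9.01250954e-02  1.73638700e+02] [-0.35997615 -0.19810583 -1.01199506] 13.812572358335105
```

View pics/s5c.png

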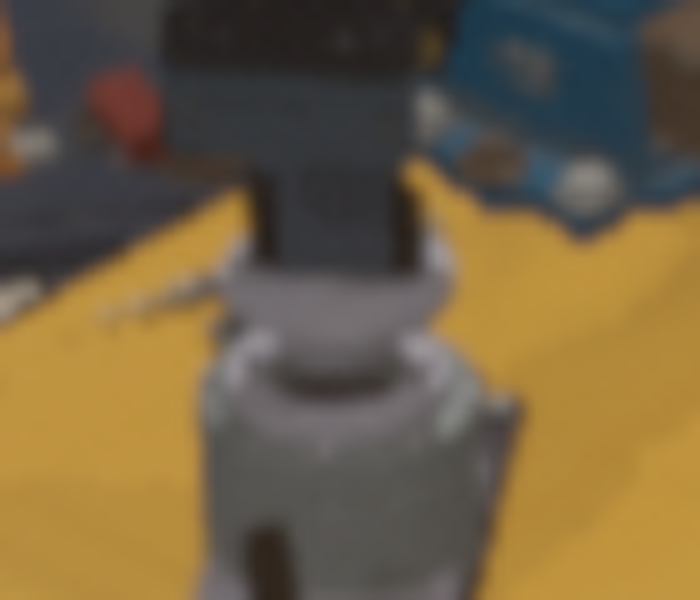

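View pics/c5c.png

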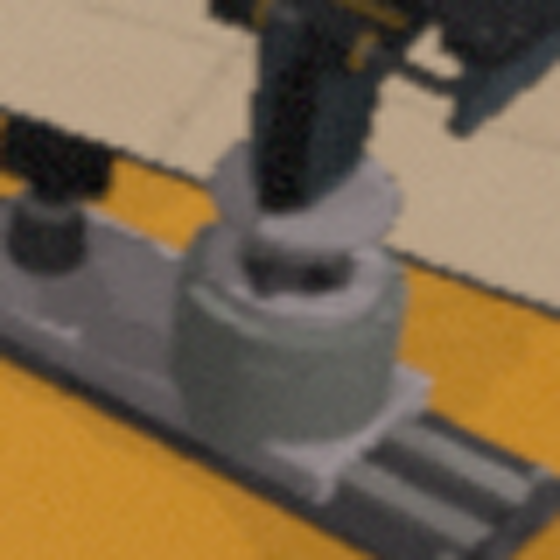

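View pics/w9.png

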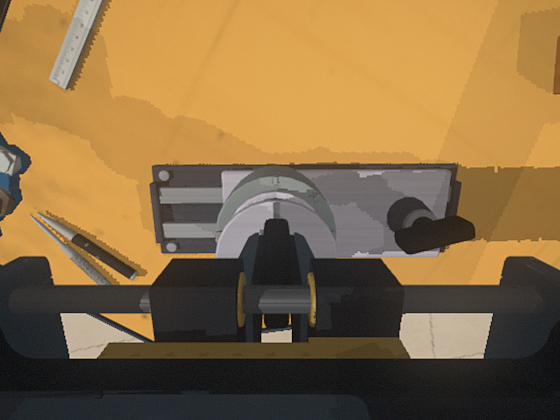

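```bash
python3 - <<'E'
from h import *
g=load('s5')
def uc(x,y,z,r):
    u=[proj(g,[x+r*np.cos(t),y+r*np.sin(t),z])[0] for t in np.linspace(0,6.28,200)];return min(u),max(u)
print('flange obs 247.2,270.5'); 
for x in(510,514,518): print(x,'flange z125',np.round(uc(x,-260,122,38),2),' pot body z60',np.round(uc(x,-260,60,46),2),'rim',np.round(uc(x,-260,87,36),2))
# subpixel profiles
a=cv2.imread('pics/s5.png').astype(int)
for r in (131,132,133,134,143,144,145,146,148,150): print(r,[tuple(a[r,c]) for c in range(243,251)],'|',[tuple(a[r,c]) for c in range(267,277)])
E
```

```text
flange obs 247.2,270.5
510 flange z125 [247.75 271.74]  pot body z60 [246.11 274.46] rim [248.85 271.27]
514 flange z125 [246.49 270.48]  pot body z60 [244.88 273.23] rim [247.6  270.02]
518 flange z125 [245.23 269.22]  pot body z60 [243.65 272.  ] rim [246.36 268.78]
131 [(np.int64(71), np.int64(145), np.int64(187)), (np.int64(73), np.int64(141), np.int64(180)), (np.int64(79), np.int64(138), np.int64(175)), (np.int64(99), np.int64(138), np.int64(169)), (np.int64(117), np.int64(132), np.int64(150)), (np.int64(109), np.int64(111), np.int64(119)), (np.int64(93), np.int64(92), np.int64(98)), (np.int64(71), np.int64(71), np.int64(77))] | [(np.int64(94), np.int64(92), np.int64(98)), (np.int64(129), np.int64(127), np.int64(133)), (np.int64(134), np.int64(139), np.int64(151)), (np.int64(111), np.int64(142), np.int64(168)), (np.int64(75), np.int64(143), np.int64(182)), (np.int64(61), np.int64(143), np.int64(185)), (np.int64(61), np.int64(142), np.int64(184)), (np.int64(61), np.int64(140), np.int64(182)), (np.int64(60), np.int64(140), np.int64(182)), (np.int64(62), np.int64(142), np.int64(184
[... 6815 characters left out ...]
74), np.int64(100), np.int64(122)), (np.int64(77), np.int64(82), np.int64(85)), (np.int64(79), np.int64(82), np.int64(84)), (np.int64(81), np.int64(85), np.int64(86)), (np.int64(84), np.int64(87), np.int64(88)), (np.int64(85), np.int64(89), np.int64(90))] | [(np.int64(81), np.int64(86), np.int64(88)), (np.int64(78), np.int64(83), np.int64(85)), (np.int64(75), np.int64(80), np.int64(82)), (np.int64(74), np.int64(79), np.int64(81)), (np.int64(75), np.int64(79), np.int64(82)), (np.int64(80), np.int64(82), np.int64(86)), (np.int64(83), np.int64(83), np.int64(89)), (np.int64(74), np.int64(75), np.int64(83)), (np.int64(66), np.int64(80), np.int64(97)), (np.int64(56), np.int64(104), np.int64(136))]
```

```bash
python3 - <<'E'
from h import *
g=load('c5')
def uc(x,y,z,r):
    u=[proj(g,[x+r*np.cos(t),y+r*np.sin(t),z])[0] for t in np.linspace(0,6.28,200)];return np.round((min(u),max(u),(min(u)+max(u))/2),2)
for y in(-256,-260,-264): print(y,uc(514,y,121.5,38),uc(514,y,65,46),uc(514,y,87,36))
# wrist fit of pot shoulder vs flange
w=load('w9');a=cv2.imread('pics/w9.png');cv2.imwrite('pics/w9c.png',cv2.resize(a[155:265,200:350],None,fx=5,fy=5,interpolation=2))
E
```

```text
-256 [393.18 420.74 406.96] [388.28 420.84 404.56] [392.59 418.31 405.45]
-260 [394.45 422.06 408.25] [389.51 422.13 405.82] [393.85 419.61 406.73]
-264 [395.72 423.39 409.56] [390.75 423.43 407.09] [395.1  420.92 408.01]
```

View pics/w9c.png

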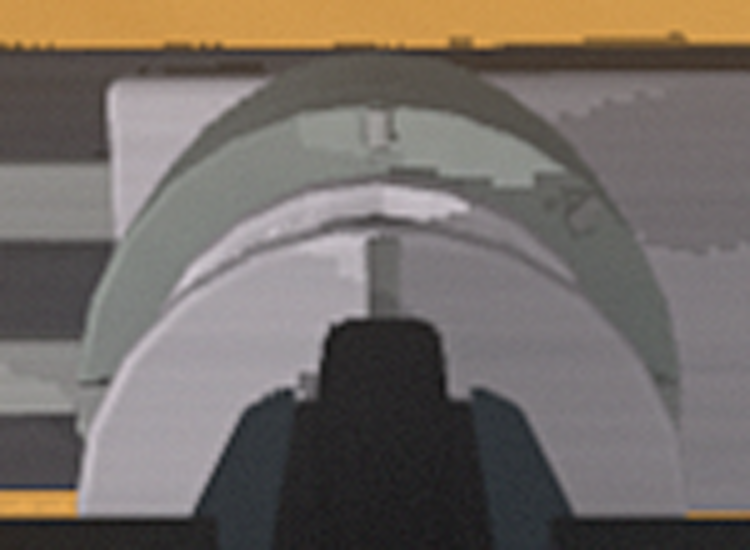

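```bash
python3 - <<'E'
from h import *
g=load('w9')
for dz in(0,-2,-4):
  f=ray(g,276.4,200.4,125.1+dz); print('lid',dz,f[0]+38*.994,f[1]-38*.11)
r=ray(g,276,191.8,87);print('pot rim',r[0]+36*.994,r[1]-36*.11)
r=ray(g,275.7,155+106/5,82);print('shoulder outer',r[0]+46*.994)
r=ray(g,276.,155+55/5,82);print(' body?',r[0]+46*.994)
E
```

```text
lid 0 514.8451949174556 -259.2260953701632
lid -2 515.3156943650873 -259.2756818921883
lid -4 515.7861938127189 -259.32526841421344
pot rim 515.6144059370366 -259.54360007236176
shoulder outer 515.3452227222695
 body? 508.2008814287021
```

Lid and pot agree within about 1 mm in the wrist, side and scene views: flange index line (276,202), open rib (276,180). Lowering.

```bash
python3 -m creep '[[1,0,0,6,0,0,0],[1,0,0,6,0,0,0],[1,0,0,5,0,0,0],[1,0,0,0,0,0,0]]' 40
python3 -m creep '[[1,0,0,4,0,0,0],[1,0,0,4,0,0,0],[1,0,0,0,0,0,0]]' 40
```

```text
time_s: 15.7
ee_pos: [511.2, -259.9, 110.9]
ee_rot: [180.0, -0.1, 173.6]
force: [0.2, -0.2, -1.9]
gripper_width: 13.6
time_s: 16.08
ee_pos: [511.3, -260.0, 103.2]
ee_rot: [180.0, -0.0, 173.6]
force: [0.2, -0.5, -1.6]
gripper_width: 13.7
```

```bash
python3 -m creep '[[1,0,0,3,0,0,0],[1,0,0,2,0,0,0],[1,0,0,0,0,0,0],[1,0,0,0,0,0,0]]' 40
python3 - <<'E'
from h import *
s=state();print(s['ee_pos'],s['force'],s['torque'])
snap('wrist','w10');a=cv2.imread('pics/w10.png');cv2.imwrite('pics/w10c.png',cv2.resize(a[155:265,200:350],None,fx=5,fy=5,interpolation=2))
E
```

```text
time_s: 16.58
ee_pos: [511.5, -260.1, 98.6]
ee_rot: [180.0, 0.0, 173.6]
force: [0.3, -0.6, -2.2]
gripper_width: 14.1
[ 511.51764117 -260.1110932    98.59404024] [ 0.26206118 -0.62133585 -2.21920293] [ 0.0149969  -0.04587096 -0.01098543]
```

View pics/w10c.png

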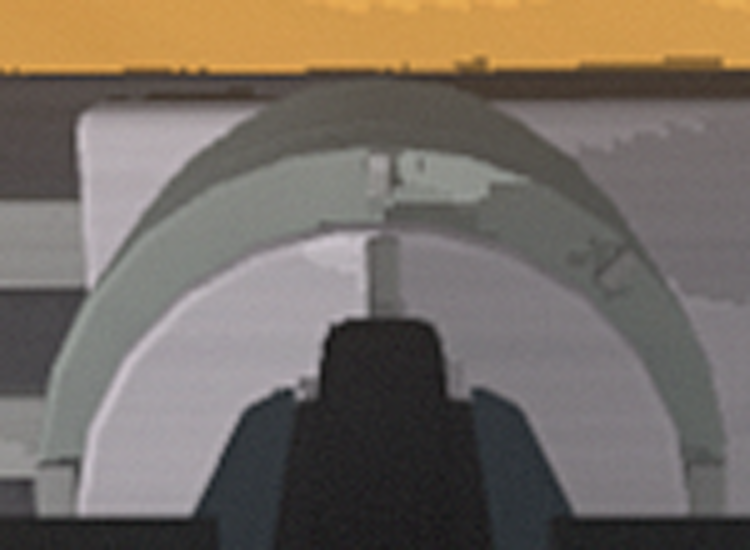

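The lid sits almost flush, with its index line (276,202) under the open rib (276,190). I'll feel for the rim.

```bash
python3 -m creep '[[1,0,0,1,0,0,0],[1,0,0,0,0,0,0]]' 40
python3 -m creep '[[1,0,0,1,0,0,0],[1,0,0,0,0,0,0]]' 40
```

```text
time_s: 16.88
ee_pos: [511.6, -260.1, 98.4]
ee_rot: [-180.0, 0.0, 173.6]
force: [-2.9, 0.4, 5.4]
gripper_width: 14.1
time_s: 17.12
ee_pos: [511.6, -260.1, 98.4]
ee_rot: [-180.0, 0.1, 173.6]
force: [-4.6, 2.3, 10.7]
gripper_width: 13.9
```

```bash
python3 -m creep '[[1,0,0,-1,0,0,0],[1,0,0.3,0,0,0,9],[1,0,0.3,0,0,0,9],[1,0,0,0,0,0,0]]' 40
python3 -m creep '[[1,0,0.3,0,0,0,9],[1,0,0.3,0,0,0,9],[1,0,0,0,0,0,0]]' 40
python3 -m creep '[[1,0,0.3,0,0,0,9],[1,0,0,0,0,0,0],[1,0,0,0,0,0,0]]' 40
python3 - <<'E'
from h import *
s=state();print(s['ee_pos'],s['ee_rot'],s['force'],s['torque'],s['gripper_width'])
snap('wrist','w11');snap('scene','c11');a=cv2.imread('pics/w11.png');cv2.imwrite('pics/w11c.png',cv2.resize(a[125:265,180:370],None,fx=4,fy=4,interpolation=2))
E
```

```text
time_s: 17.62
ee_pos: [512.0, -259.5, 98.4]
ee_rot: [180.0, 0.1, 155.6]
force: [-1.4, 1.1, 4.3]
gripper_width: 13.7
time_s: 18.0
ee_pos: [512.5, -258.8, 98.4]
ee_rot: [179.9, 0.1, 137.6]
force: [-1.3, 1.3, 5.5]
gripper_width: 13.9
time_s: 18.38
ee_pos: [512.8, -258.6, 98.4]
ee_rot: [179.9, 0.1, 128.7]
force: [-0.2, 3.7, 5.6]
gripper_width: 13.7
[ 512.79547043 -258.56044131   98.41770285] [1.79917581e+02 5.97055410e-02 1.28658638e+02] [-0.18317176  3.68794756  5.64180599] [ 0.2368898  0.0047649 -0.0531674] 13.688744360524293
```

View pics/w11c.png

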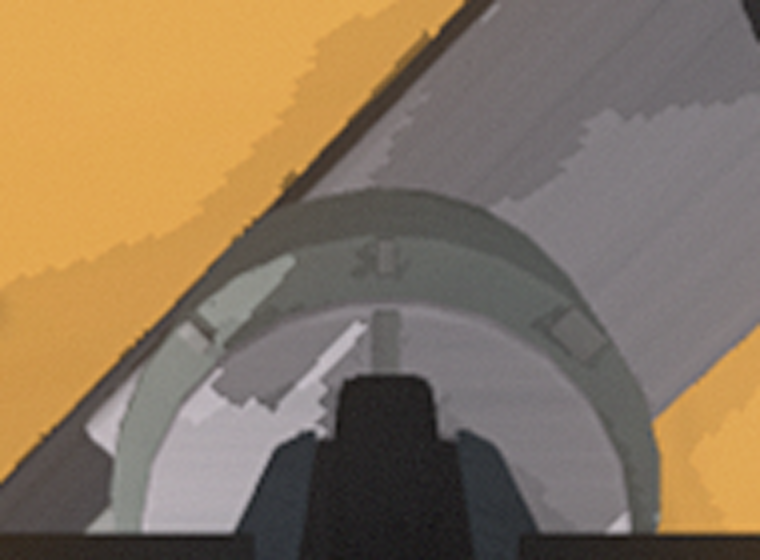

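The lid's index line (276,210) points straight at the jog rib (276,189), with the open rib to its left and the lock rib to its right. Holding.

```bash
python3 -m creep '[[1,0,0,0,0,0,0],[1,0,0,0,0,0,0],[1,0,0,0,0,0,0],[1,0,0,0,0,0,0],[1,0,0,0,0,0,0]]' 40
python3 - <<'E'
from h import *
snap('side','s12')
s=state();print(s['ee_rot'],s['force'],s['torque'],s['gripper_width'])
E
```

```text
time_s: 19.1
ee_pos: [512.8, -258.6, 98.4]
ee_rot: [179.9, 0.1, 128.7]
force: [-0.5, 2.4, 4.8]
gripper_width: 13.9
[1.79918802e+02 5.87164354e-02 1.28661273e+02] [-0.57573373  2.58023288  4.58673015] [ 0.26949221  0.04360984 -0.03031424] 13.957402311116317
```

View pics/s12.png

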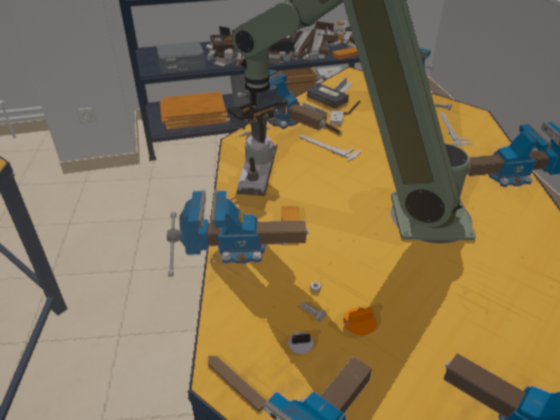

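View pics/c11.png

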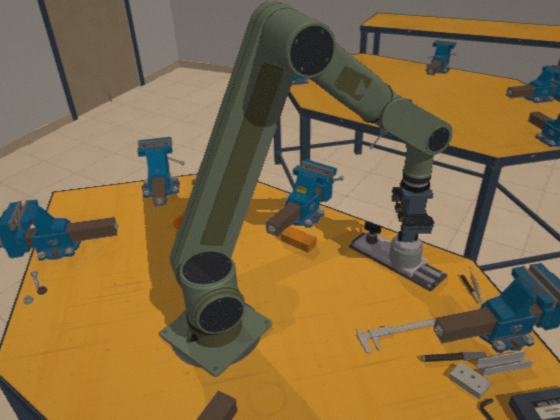

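The lid is seated on the pot and still gripped. The bolt (313,312), nut (315,287) and wood block (290,214) are where they started, and the knob still reads locked. Handing in.

```bash
python3 -c "
from h import *
print(job_done())"
```

```text
the job is handed in; nothing more can be done
None
```

I locked the carriage, put the large grey lid in the pot's mouth and twisted it to jog. I handed the job in at about 19 s, still gripping the lid.

- **Clamp knob:** turned about 75° clockwise until the torque rose at the stop. A wrist picture taken afterwards shows the bar there.
- **Lid:** pressed down until it rested on the rim at TCP height 98.4 mm, the height expected when seated. I then turned the tool 45° clockwise, and the lid's index line points straight at the jog rib.
- **Final state:** yaw held steady, with a 13.9 mm opening on the bar at 40 N grip and 5 N of light downward force.
- **Bystanders:** the wood block, bolt and nut stand at their starting pixels. The pot stayed within about 1–2 mm by vision.
- **Disagreements:** the cameras differed by 1–2 mm on the pot position, and by up to about 4 mm on the lid's offset in the grip. I used about 2 mm for that offset, and the lid went in without side force.
- **Not checked directly:** the knob and jog ring angles were never read. I inferred them from the tool turn and the pictures.

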